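# Lay the standing handbook on the viewing mat

### The job

A buyer at the radio swap meet wants to look at the thick green handbook that stands on its foot just short of the grey felt viewing mat, front cover towards you. Without picking it up, push it along the table, still standing, until its whole foot is on the mat, then tip it over away from you so that it ends up lying flat, front cover up, wholly on the mat. Leave the other things on the stall where they are.

Things in the scene. Friction and masses are not known exactly. Their poses are not given: they have to be found in the camera images.
- handbook: Thick hardback book, dark green cover with a plain cream label, standing on its foot: 36 mm thick (its x), 105 mm wide (its y), 150 mm tall (its z), about 0.45 kg. Origin at the centre of its foot, on the table. At yaw 0 the front cover faces -x (the robot), the back cover +x (the mat), the spine +y. Pushed on the front cover below about 22 mm above the table, it slides without tipping.
- mat: Dark grey felt mat with a thin pale stitched border, flat on the table (under 1 mm, no step to catch on), fixed: 230 mm long (its x, away from the robot, turned up to 0.3 rad) by 170 mm wide (its y). Origin at its centre. At first the handbook stands within 0.15 rad of square to it, within 18 mm of its centre line, back cover 15 to 40 mm short of its near edge.
- back_foot_left (a point): Bottom corner of the handbook's back cover on its +y side: (18, 52.5, 0) mm in the handbook's frame. Pushed on the front cover higher than about 45 mm above the table, the handbook tips about this bottom edge; past about 0.24 rad of lean it falls by itself onto its back and reaches 150 mm beyond the edge.
- back_foot_right (a point): Bottom corner of the back cover on its -y side: (18, -52.5, 0) mm in the handbook's frame.
- back_head_left (a point): Top corner of the back cover on its +y side: (18, 52.5, 150) mm in the handbook's frame.
- back_head_right (a point): Top corner of the back cover on its -y side: (18, -52.5, 150) mm in the handbook's frame.
- valve_carton: Bystander: small upright carton, 46 x 46 x 110 mm tall, beside the mat. Origin under its centre.
- pocket_radio: Bystander: cream pocket radio standing upright, 32 x 80 x 120 mm tall, beside the mat. Origin under its centre.
- cup: Bystander: white drinking cup, 74 mm across, 90 mm tall, beside the mat. Origin under its centre.
- multimeter: Bystander: black hand multimeter lying on its back, 150 x 76 x 34 mm high, to the left. Origin under its centre.
- loudspeaker: Bystander: round loudspeaker driver, 100 mm across, 50 mm high, cone up, to the left. Origin under its centre.
- spray_can: Bystander: upright aluminium spray can, 52 mm across, 150 mm tall, to the right. Origin under its centre.
- screwdriver: Bystander: screwdriver lying on the table to the right.
Things that resemble listed ones, but are neither listed nor needed, are in the scene too. What is shaped like the handbook but turquoise or yellow is not meant.

How it is judged:
On the way, in this order (a step that is already met when the one before it is completed fails the run):
1. the handbook, pushed along still standing, has its foot on the mat (angle between handbook's own z axis and vertical below 0.08 rad and x of handbook in the frame of mat above -0.1 m and x of back_foot_left in the frame of mat between -0.115 and 0.115 m and y of back_foot_left in the frame of mat between -0.085 and 0.085 m and x of back_foot_right in the frame of mat between -0.115 and 0.115 m and y of back_foot_right in the frame of mat between -0.085 and 0.085 m), for 0.2 s.
2. the handbook has been tipped over onto its back, front cover up (angle between handbook's own x axis and vertical above 3.04 rad), for 0.2 s.
At the end, for the whole second after the job is handed in: The handbook lies flat on its back (front cover up within 0.1 rad), at rest, all four corners of its back cover within the mat's outline; the other things stand or lie within 20 mm of where they were, the upright ones still upright (angle between handbook's own x axis and vertical above 3.04 rad and x of back_foot_left in the frame of mat between -0.115 and 0.115 m and y of back_foot_left in the frame of mat between -0.085 and 0.085 m and x of back_foot_right in the frame of mat between -0.115 and 0.115 m and y of back_foot_right in the frame of mat between -0.085 and 0.085 m and x of back_head_left in the frame of mat between -0.115 and 0.115 m and y of back_head_left in the frame of mat between -0.085 and 0.085 m and x of back_head_right in the frame of mat between -0.115 and 0.115 m and y of back_head_right in the frame of mat between -0.085 and 0.085 m and linear speed of handbook below 0.01 m/s and height (world z) of handbook below 0.025 m and distance of each of valve_carton, pocket_radio, cup, multimeter, loudspeaker, spray_can, screwdriver from where it was at the start of the episode below 0.02 m and angle between each of valve_carton, pocket_radio, cup, spray_can's own z axis and vertical below 0.3 rad); the robot touches nothing.
It fails at once if the handbook is lifted or carried (foot 10 mm off the table while upright, or 28 mm at any time) (height (world z) of handbook above 0.028 m or (height (world z) of handbook above 0.01 m and angle between handbook's own z axis and vertical below 0.15 rad)).
It fails at once if another thing on the stall is shifted by more than 20 mm or knocked over (not (distance of each of valve_carton, pocket_radio, cup, multimeter, loudspeaker, spray_can, screwdriver from where it was at the start of the episode below 0.02 m and angle between each of valve_carton, pocket_radio, cup, spray_can's own z axis and vertical below 0.3 rad)).
It also fails if it takes over 51 s, if anything falls off the work surface, if the arm or the gripper's body presses on something with over 40 N, if the wrist force passes 120 N, or if a joint passes its speed limit or range.

### The arm

A 6-joint arm with a two-finger parallel gripper is mounted at the origin on the work surface. World frame = base frame: x ahead of the robot, y to its left, z up, the work surface at z = 0. Lengths are in m, angles in rad, forces in N, time in s.
With the tool pointing down it reaches from about 0.3 to 0.875 m from the base axis. Payload 6.4 kg.
Tool frame: the origin (TCP) lies at the centre of the arm's flange, where the gripper is bolted on; the fingertips stand 173 mm ahead of it and the grasp point (between the pads) lies 155 mm ahead of it; y points along the fingers, z is the direction in which the jaws open and shut, and the axes are right-handed (so a half turn about y gives the same grasp; the last joint's range is limited). The gripper opens to 85 mm and grips with 20 to 120 N. Pads are 22 mm wide; open, the fingers measure 114 mm over their backs; the gripper's body (76 mm by 85 mm) begins 54 mm behind the grasp point. The pads swing forward as they close: fully open they stand 13 mm farther back than shut.
Start: joints at [-1.393, 0.181, 1.607, -0, 1.354, -0.206], TCP at [0.215, -0.533, 0.405] pointing down, gripper open.
Joint ranges: [-2.99, 2.99], [-0.89, 2.07], [0.3, 2.58], [-1.14, 4.28], [0, 2.63], [-3.12, 3.12]. Speed limits (rad/s): [2.57, 2.57, 3.01, 3.14, 3.14, 3.14].

### API

Orientations are given as a unit quaternion [x, y, z, w].
In Python, from station import robot gives the robot as it stands.
- The arm moves only by the tool apply_moves, never from a script. Its argument "rows" is a list of rows, each a list of 3 entries, a list of its own where there are three numbers: the shift along the tool's x, y, z in m, then the turn about the tool's y in degrees, then the opening, from -1 (shut) to 1 (fully open). In form: [[[dx, dy, dz], twist, jaw], ...]. A call has 1 to 8 rows; each row is the pose to reach, as a shift and turn from the pose commanded when the call began, along the tool's axes at that moment; what a row does not reach only later rows make up. A row lasts 1/10 s, in which the tool goes at most 50 mm and 8.59 degrees, less where a joint would pass 70% of its speed; a pose out of reach is approached as far as the arm can. A call with a gripper value outside its range is refused whole. The fingers move at their own pace and stop on an object; the grip force is fixed at half the most. Time passes only in rows, so rows that repeat a pose let the fingers close. It gives the time, the measured TCP pose, the force and the opening at its end, in the units of the state.
- robot.get_obs(): the state, without advancing time (a new reading comes with each control period).
- robot.read_camera(name): name is "scene" or "side" or "wrist"; returns a dict with "frame" (384x512x3 uint8, red, green, blue), "fx", "fy", "cx", "cy" (pixels), "pose" (4x4, takes a point from camera to world coordinates); the wrist camera has in their place "T_tool_cam" (4x4, takes a point from camera to tool coordinates, whose origin is the TCP and whose axes are the tool frame's). Camera axes: x right, y up, looking along -z (the intrinsics and any distortion apply to the point x, -y, -z); pixel columns grow to the right and rows downward; lengths in m; the calibration is good to about 2 mm. A picture is of the moment at which its call begins: read the wrist's pose just before it. There is no depth.
- robot.close_job(): hands the job in, once; it reports no verdict.
Trained networks look in a picture, given as the dict that the camera call returned (one of the last four; its "shot" number tells which), for a name from the list of things; names that differ only in an ending like _2 or _b are one class to them, and where a whole thing is asked for, a point or a joint stands for the part that bears it (a point fixed in the world has none). Each returns a list of dicts, best first, with "p" (0 to 1); they miss things now and then, are a little off and sometimes report something else, mostly with a low value. They report only what shows in the picture. A call takes as long as a camera call. They do not tell look-alikes from the thing itself.
- robot.silhouettes(picture, label): "region" (384x512 bool, what is visible of it).
- robot.mark_of(picture, label): "position" ([x, y, z] in m, in world coordinates, good to about 4 mm: a listed point, or the origin of a listed thing).
The state is a dict: "clock": time; "joint_positions": joint angles; "joint_vel": joint speeds; "joint_efforts": joint torques, N m; "eef_pos": TCP position; "tcp_rot": TCP orientation; "wrist_force": force on the tool from outside, world axes, zero at the start; "moment": the same for the moment, N m; "width": finger opening in m.
Only numpy, scipy, OpenCV 4.12 (cv2) and the standard library are available. Lean on these libraries where they do the work, as an engineer would, in place of code of your own. Each camera call takes 0.05 s, during which the arm holds its last target.

## Working session

There is one attempt and no reset: what is moved stays moved. The work goes in short steps, Python scripts to look and compute and a tool call to move; the robot and the scene stay as the last step left them, time stands still between calls to the robot, and variables do not carry over. Pictures are saved under pics/ and viewed, and the job is handed in when it is done.

Besides the shell and the picture viewer there is one more tool, called in YAML: its name, and indented under it one key for each argument. apply_moves: Moves the arm, as the interface text tells. Its arguments: {"type":"object","properties":{"rows":{"type":"array"}},"required":["rows"]}

```bash
ls; mkdir -p pics; python3 - <<'E'
from station import robot
import cv2,numpy as np
o=robot.get_obs(); print({k:np.round(v,3).tolist() for k,v in o.items()})
for n in ["scene","side"]:
    p=robot.read_camera(n); cv2.imwrite(f"pics/{n}0.png",cv2.resize(p["frame"][:,:,::-1],(800,600)))
    print(n,p["fx"],p["fy"],p["cx"],p["cy"],np.round(p["pose"],3).tolist(),p.keys())
    for l in ["handbook","mat","back_foot_left","back_foot_right","back_head_left","back_head_right","valve_carton","pocket_radio","cup","multimeter","spray_can"]:
        print(l,[(np.round(d["position"],3).tolist(),round(d["p"],2)) for d in robot.mark_of(p,l)][:4])
print(robot.get_obs()["clock"])
E
```

```text
pics
{'clock': 0.0, 'joint_positions': [-1.393, 0.182, 1.608, 0.0, 1.354, -0.206], 'joint_vel': [-0.0, 0.002, 0.002, -0.001, -0.0, -0.001], 'joint_efforts': [0.0, -44.487, -35.134, -0.0, 0.009, -0.0], 'eef_pos': [0.215, -0.533, 0.404], 'tcp_rot': [-0.135, 0.695, -0.694, 0.135], 'wrist_force': [-0.216, -0.609, -0.081], 'moment': [-0.012, -0.005, 0.022], 'width': 0.085}
scene 351.86681262933655 351.86681262933655 252.9644208586255 196.73084403029068 [[0.863, -0.423, 0.277, 0.859], [0.505, 0.729, -0.462, -0.529], [-0.007, 0.538, 0.843, 1.101], [0.0, 0.0, 0.0, 1.0]] dict_keys(['frame', 'fx', 'fy', 'cx', 'cy', 'pose', 'shot'])
handbook [([0.386, -0.016, 0.002], 0.96), ([0.324, -0.152, 0.0], 0.92)]
mat [([0.659, -0.085, -0.003], 0.8), ([0.418, -0.341, 0.005], 0.36)]
back_foot_left [([0.516, -0.056, 0.001], 0.95), ([0.428, 0.026, 0.002], 0.77)]
back_foot_right [([0.383, -0.07, 0.003], 0.92), ([0.538, -0.156, 0.002], 0.77), ([0.328, -0.103, 0.003], 0.63)]
back_head_left [([0.274, -0.191, 0.149], 0.97), ([0.433, 0.023, 0.156], 0.93), ([0.515, -0.055, 0.151], 0.59), ([0.518, -0.053, -0.002], 0
[... 684 characters left out ...]
 0.92), ([0.509, -0.106, 0.001], 0.65)]
mat [([0.659, -0.081, 0.002], 0.74)]
back_foot_left [([0.514, -0.052, -0.001], 0.83), ([0.431, 0.021, 0.001], 0.79), ([0.277, -0.191, 0.003], 0.7)]
back_foot_right [([0.385, -0.066, 0.001], 0.9), ([0.537, -0.156, -0.003], 0.74)]
back_head_left [([0.514, -0.05, 0.15], 0.7), ([0.43, 0.025, 0.149], 0.7)]
back_head_right [([0.332, -0.101, 0.152], 0.96), ([0.382, -0.073, 0.15], 0.85), ([0.542, -0.156, 0.154], 0.59)]
valve_carton [([0.699, -0.231, 0.002], 0.6), ([0.539, -0.153, 0.156], 0.18)]
pocket_radio [([0.609, 0.074, 0.0], 0.95)]
cup [([0.607, -0.272, -0.004], 0.81)]
multimeter [([0.406, 0.324, 0.002], 0.75)]
spray_can [([0.53, -0.43, 0.003], 0.59)]
1.2
```

View pics/scene0.png

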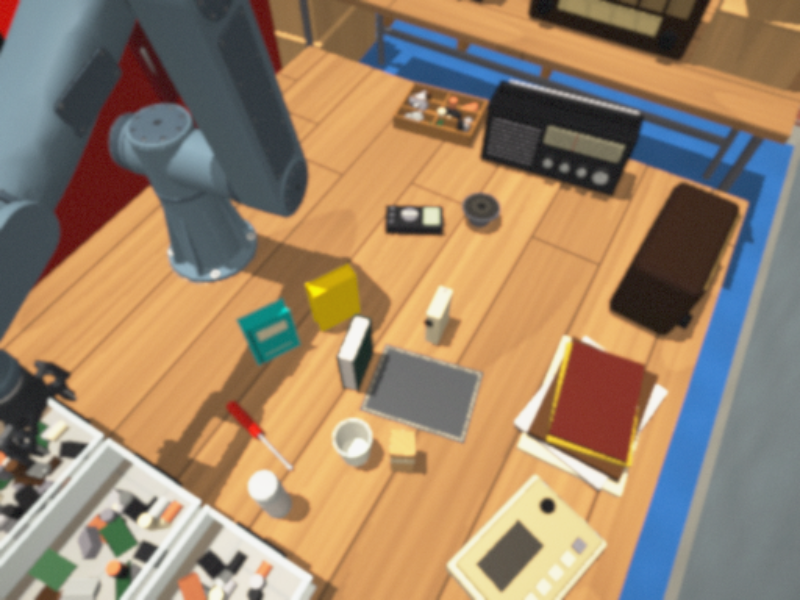

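View pics/side0.png

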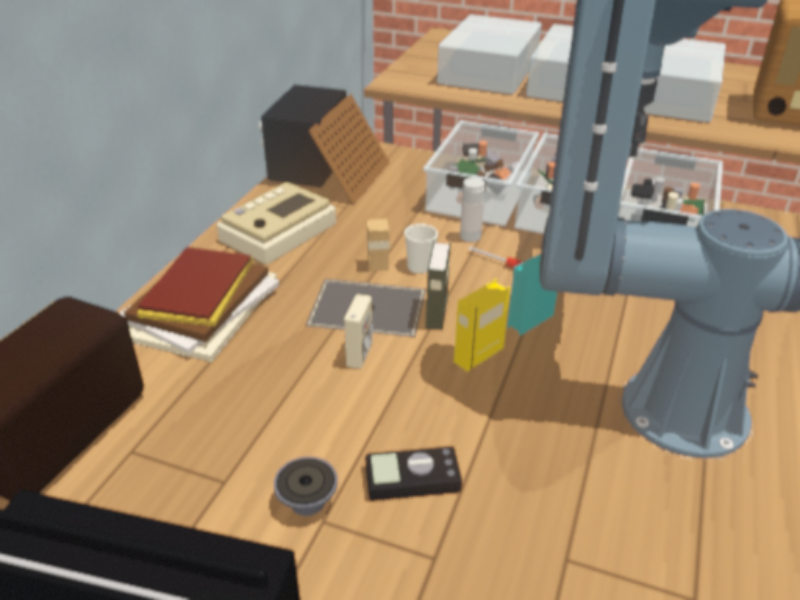

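Candidates (scene picture, 800x600): the turquoise book at (270,332), the yellow book at (333,297), and a dark green book with cream page edges at (355,352), next to the mat. By the description it is the green one. I'll check it in a crop and fit poses from silhouettes.

```bash
cat > h.py <<'E'
import numpy as np,cv2
from scipy.optimize import minimize
def proj(P,cam,T=None):
    T=np.array(cam["pose"]) if T is None else T
    q=(np.asarray(P)-T[:3,3])@T[:3,:3]
    return np.c_[cam["cx"]+cam["fx"]*q[:,0]/-q[:,2], cam["cy"]+cam["fy"]*q[:,1]/q[:,2]]
def box(x,y,a,l,w,h,z0=0):
    c=np.array([[i*l/2,j*w/2] for i in(-1,1) for j in(-1,1)])
    R=np.array([[np.cos(a),-np.sin(a)],[np.sin(a),np.cos(a)]]); c=c@R.T+[x,y]
    return np.vstack([np.c_[c,np.full(4,z0)],np.c_[c,np.full(4,z0+h)]])
def mask(P,cam,T=None,s=4):
    m=np.zeros((384*s,512*s),np.uint8)
    hull=cv2.convexHull(proj(P,cam,T).astype(np.float32))
    cv2.fillPoly(m,[np.round((hull+.5)*s).astype(np.int32)],1)
    return cv2.resize(m.astype(np.float32),(512,384),interpolation=cv2.INTER_AREA)
def fit(obs,x0,dims,occ=None,step=(.01,.01,.1)):
    # obs: list of (cam,T,region)
    def cost(v):
        c=0
        for k,(cam,T,reg) in enumerate(obs):
            m=mask(box(*v,*dims),cam,T)
            w=np.ones_like(m) if occ is None else 1-occ[k]
            c+=(np.abs(m-reg)*w).sum()/reg.sum()
        return c/len(obs)
    sim=[np.array(x0)]+[np.array(x0)+np.eye(3)[i]*step[i] for i in range(3)]
    r=minimize(cost,x0,method="Nelder-Mead",options=dict(initial_simplex=sim,xatol=1e-4,fatol=1e-4,maxiter=200))
    return r.x,r.fun
E
python3 - <<'E'
from station import robot
from h import *
obs={}
for n in ["scene","side"]:
    p=robot.read_camera(n)
    f=p["frame"]
    cr=f[180:280,140:330] if n=="scene" else f[140:250,180:370]
    cv2.imwrite(f"pics/crop_{n}.png",cv2.resize(cr[:,:,::-1],None,fx=4,fy=4,interpolation=cv2.INTER_CUBIC))
    obs[n]=(p,{l:robot.silhouettes(p,l) for l in["handbook","mat"]})
    for l in ["handbook","mat"]:
        for d in obs[n][1][l]:
            ys,xs=np.where(d["region"]); print(n,l,round(d["p"],2),xs.mean().round(),ys.mean().round(),xs.size, f[d["region"]].mean(0).round())
inits={"green":(.509,-.108,.22),"yellow":(.39,-.015,-.45),"turq":(.322,-.155,2.57)}
occ=None
for k,v in inits.items():
    o=[]
    for n in obs:
        p,s=obs[n]; m=mask(box(*v,.036,.105,.15),p)
        best=max(s["handbook"],key=lambda d:(m*d["region"]).sum()/(np.maximum(m,d["region"])).sum())
        iou=(m*best["region"]).sum()/(np.maximum(m,best["region"])).sum(); print(k,n,"iou0",iou.round(2))
        if iou>.3:o.append((p,None,best["region"].astype(float)))
    for i in range(len(o)): print("  single",np.round(fit(o[i:i+1],v,(.036,.105,.15)),4) if 0 else [np.round(t,4) for t in fit(o[i:i+1],v,(.036,.105,.15))])
    r=fit(o,v,(.036,.105,.15)); print(k,np.round(r[0],4),round(r[1],3))
    if k=="green": g=r[0]
o=[];oc=[]
for n in obs:
    p,s=obs[n]
    o.append((p,None,s["mat"][0]["region"].astype(float)))
    b=np.maximum(mask(box(*g,.045,.115,.155),p),mask(box(.608,.074,.2,.05,.1,.125),p)); oc.append(b)
for a in (-.1,.2):
  for i in (0,1): print("mat",n,[np.round(t,4) for t in fit(o[i:i+1],(.659,-.083,a),(.23,.17,.0005),oc[i:i+1])])
  print("mat both",[np.round(t,4) for t in fit(o,(.659,-.083,a),(.23,.17,.0005),oc)])
E
```

```text
scene handbook 0.85 213.0 190.0 996 [184. 153.  12.]
scene handbook 0.81 227.0 225.0 845 [151. 146. 134.]
scene handbook 0.79 171.0 211.0 1091 [ 53. 127. 114.]
scene handbook 0.27 307.0 133.0 424 [96. 85. 76.]
side handbook 0.81 279.0 183.0 750 [138. 129. 110.]
side handbook 0.72 307.0 207.0 1495 [179. 155.  48.]
side handbook 0.59 338.0 189.0 1049 [ 75. 130. 120.]
side mat 0.72 236.0 196.0 1827 [133. 123. 114.]
side mat 0.37 229.0 211.0 686 [190. 178. 153.]
green scene iou0 0.88
green side iou0 0.88
  single [array([ 0.5056, -0.1088,  0.2143]), np.float64(0.0658)]
  single [array([ 0.5096, -0.1038,  0.1916]), np.float64(0.0872)]
green [ 0.5096 -0.11    0.2052] 0.122
yellow scene iou0 0.93
yellow side iou0 0.93
  single [array([ 0.3876, -0.0146, -0.4804]), np.float64(0.0524)]
  single [array([ 0.3923, -0.0175, -0.4755]), np.float64(0.0381)]
yellow [ 0.3914 -0.0169 -0.4852] 0.068
turq scene iou0 0.88
turq side iou0 0.72
  single [array([ 0.3165, -0.157 ,  2.6225]), np.float64(0.0513)]
  single [array([ 0.3236, -0.1603,  2.635 ]), np.float64(0.3499)]
turq [ 0.3216 -0.1586  2.6387] 0.236Traceback (most recent call last):
  File "<stdin>", line 28, in <module>
IndexError: list index out of range
```

View pics/crop_scene.png

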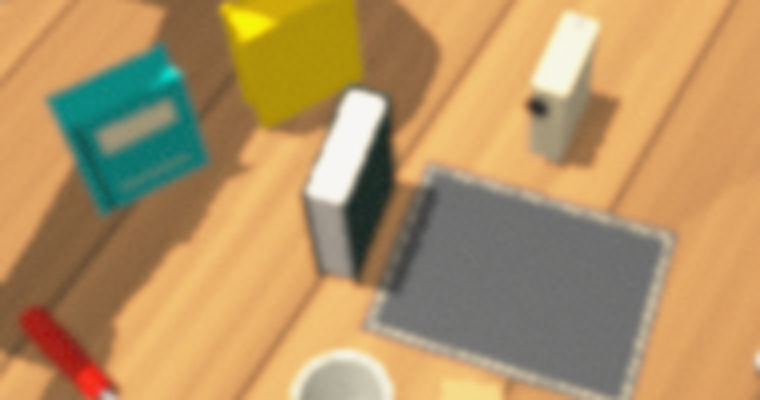

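```bash
python3 - <<'E'
from station import robot
from h import *
g=(.5086,-.1085,.21)
T=[];oc=[];o=[]
for n in ["scene","side"]:
    p=robot.read_camera(n); s=robot.silhouettes(p,"mat"); f=p["frame"]
    hsv=cv2.cvtColor(f,cv2.COLOR_RGB2HSV)
    roi=mask(box(.66,-.083,.1,.30,.26,.001),p)>.5
    m=((hsv[...,1]<80)&roi).astype(np.uint8)
    m=cv2.morphologyEx(m,cv2.MORPH_OPEN,np.ones((3,3)))
    k,lab,st,_=cv2.connectedComponentsWithStats(m); b=1+np.argmax(st[1:,4]); m=(lab==b)
    vis=f.copy(); vis[m]=[255,0,255]; cv2.imwrite(f"pics/mm_{n}.png",cv2.resize(vis[120:300,120:340][:,:,::-1],None,fx=3,fy=3))
    b=np.maximum(np.maximum(mask(box(*g,.048,.12,.158),p),mask(box(.608,.074,.2,.05,.1,.13),p)),np.maximum(mask(box(.604,-.268,0,.08,.08,.1),p),mask(box(.695,-.23,.2,.06,.06,.12),p)))
    o.append((p,None,m*(1-b))); oc.append(b)
for a in (0,.2):
  for i in (0,1): print([np.round(t,4) for t in fit(o[i:i+1],(.659,-.083,a),(.23,.17,.0005),oc[i:i+1])])
r=fit(o,(.659,-.083,.1),(.23,.17,.0005),oc); print("both",r)
E
```

```text
[array([ 0.6536, -0.0811,  0.2091]), np.float64(0.0424)]
[array([ 0.6574, -0.0815,  0.2112]), np.float64(0.0506)]
[array([ 0.6542, -0.0809,  0.2098]), np.float64(0.0433)]
[array([ 0.6569, -0.0818,  0.2081]), np.float64(0.0493)]
both (array([ 0.65686708, -0.08136148,  0.20225093]), np.float64(0.04948936402797699))
```

```bash
cat > rel.py <<'E'
from station import robot
import numpy as np
from scipy.spatial.transform import Rotation as R
def state():
    o=robot.get_obs(); Rm=R.from_quat(o["tcp_rot"]).as_matrix(); return np.array(o["eef_pos"]),Rm,o
def rel(target):
    p,Rm,o=state(); return Rm.T@(np.array(target)-p)
E
python3 - <<'E'
from rel import *
p,Rm,o=state(); print(np.round(Rm,3),p)
z=Rm[:2,2]; print("z ang deg",np.degrees(np.arctan2(z[1],z[0])), "target",np.degrees(.207))
print(rel([.427,-.1256,.405]))
E
```

```text
[[-0.927 -0.     0.374]
 [-0.374  0.    -0.927]
 [ 0.    -1.    -0.   ]] [ 0.21530902 -0.53318455  0.40467061]
z ang deg -68.01239036258455 target 11.86022635920804
[-3.48895728e-01 -3.24458647e-04 -2.98680452e-01]
```

apply_moves:
  rows:
    - [[-0.035,0,-0.03],-8,1]
    - [[-0.07,0,-0.06],-16,1]
    - [[-0.105,0,-0.09],-24,1]
    - [[-0.14,0,-0.119],-32,1]
    - [[-0.174,0,-0.149],-40,1]
    - [[-0.209,0,-0.179],-48,1]
    - [[-0.244,0,-0.209],-56,1]
    - [[-0.279,0,-0.239],-64,1]

```text
clock: 2.5
eef_pos: [0.385, -0.2054, 0.4051]
tcp_rot: [0.484, -0.516, 0.516, -0.484]
wrist_force: [1.3, -0.3, 0.7]
width: 0.0854
```

```bash
python3 - <<'E'
from rel import *
p,Rm,o=state(); print(p,o["joint_positions"]); z=Rm[:2,2]; print("z ang deg",np.degrees(np.arctan2(z[1],z[0])))
print(rel([.427,-.1256,.405]))
E
```

```text
[ 0.38496165 -0.20535383  0.40506582] [-7.63448692e-01 -1.44726644e-01  1.93704312e+00  7.03916542e-05
  1.34818706e+00 -6.98829156e-01]
z ang deg -3.703298692587809
[-8.23025925e-02  4.47876856e-05  3.67992126e-02]
```

apply_moves:
  rows:
    - [[-0.03,0,0.012],-5,1]
    - [[-0.06,0,0.025],-10,1]
    - [[-0.082,0,0.037],-15.6,1]
    - [[-0.082,0,0.037],-15.6,1]
    - [[-0.082,0,0.037],-15.6,1]

```text
clock: 3.0
eef_pos: [0.4272, -0.1276, 0.4047]
tcp_rot: [0.548, -0.447, 0.447, -0.548]
wrist_force: [0.3, -0.6, -0.3]
width: 0.0855
```

```bash
python3 - <<'E'
from rel import *
import cv2
p,Rm,o=state(); print(p,o["joint_positions"]); z=Rm[:2,2]; print("z ang deg",np.degrees(np.arctan2(z[1],z[0])))
for n in["wrist","side","scene"]:
    q=robot.read_camera(n); cv2.imwrite(f"pics/{n}1.png",cv2.resize(q["frame"][:,:,::-1],(800,600)))
    if n=="wrist": print(np.round(q["T_tool_cam"],3),q["fx"],q["cx"],q["cy"],q.keys())
E
```

```text
[ 0.42722149 -0.12763145  0.40473126] [-5.57532019e-01 -1.19816226e-01  1.91580742e+00 -4.45923149e-04
  1.34550443e+00 -7.59935759e-01]
z ang deg 11.602583857492831
[[-0.    -0.965 -0.263 -0.067]
 [-0.     0.263 -0.965  0.032]
 [ 1.    -0.    -0.     0.   ]
 [ 0.     0.     0.     1.   ]] 314.20484580493064 264.28163349467206 190.64188240067165 dict_keys(['frame', 'fx', 'fy', 'cx', 'cy', 'T_tool_cam', 'shot'])
```

View pics/wrist1.png

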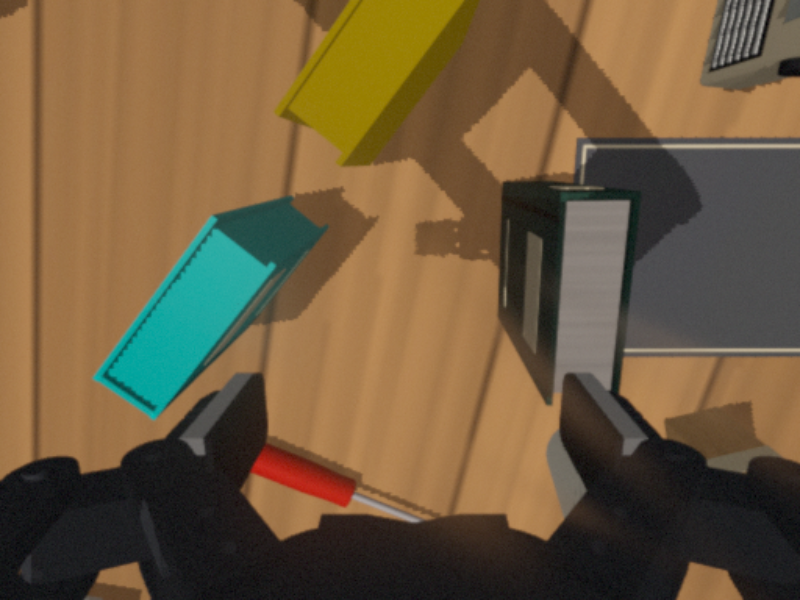

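View pics/side1.png

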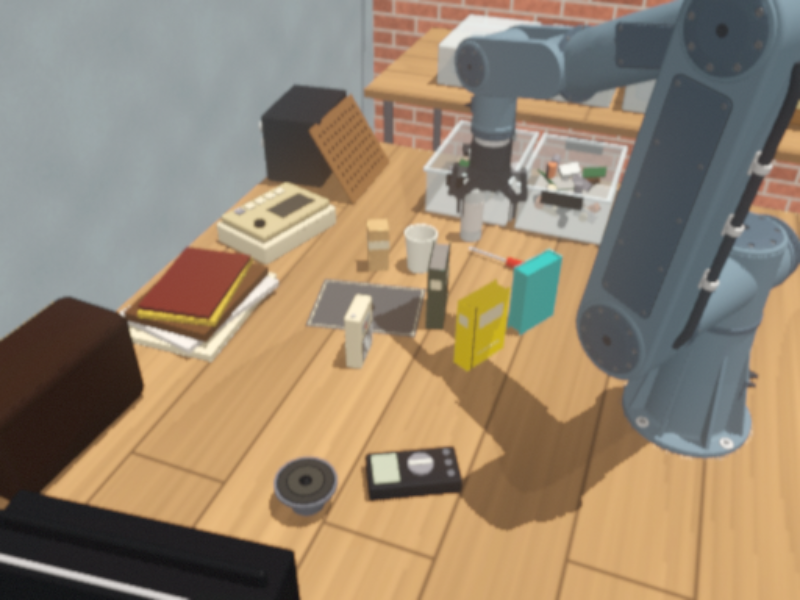

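View pics/scene1.png

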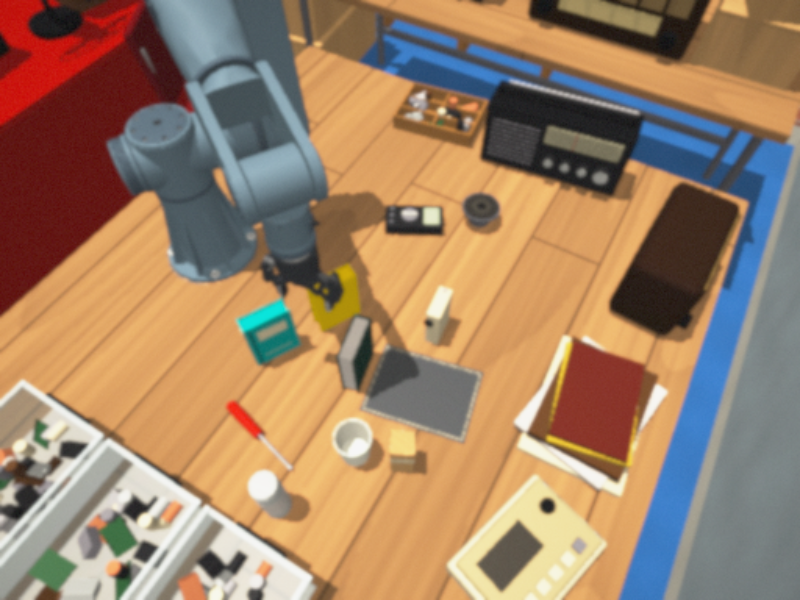

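The wrist view shows the gripper's elbows (75,460)/(725,460) are wider than the fingertips. The tool always points down, so a low push on this 150 mm tall book would touch it first at elbow or body height. Instead I'll push with one finger on the front cover, with the other finger loosely behind the back cover as a guard against tipping. The jaws will be wider than the book, so it isn't gripped. First I'll check the estimates in the wrist view.

```bash
python3 - <<'E'
from rel import *
from h import *
p,Rm,o=state(); q=robot.read_camera("wrist")
Tt=np.eye(4);Tt[:3,:3]=Rm;Tt[:3,3]=p; T=Tt@np.array(q["T_tool_cam"])
im=cv2.resize(q["frame"][:,:,::-1],(800,600))
s=800/512
def draw(P,c,edges):
    u=proj(P,q,T)*s
    for a,b in edges: cv2.line(im,tuple(int(t) for t in u[a]),tuple(int(t) for t in u[b]),c,1)
E=[(0,1),(1,3),(3,2),(2,0),(4,5),(5,7),(7,6),(6,4),(0,4),(1,5),(2,6),(3,7)]
draw(box(.5085,-.1085,.207,.036,.105,.15),(0,0,255),E)
draw(box(.656,-.081,.209,.23,.17,.0005),(255,0,255),E[:4])
cv2.imwrite("pics/ov1.png",im)
for l in ["handbook","mat"]:
    for d in robot.silhouettes(q,l):
        ys,xs=np.where(d["region"]); print(l,d["p"],xs.mean(),ys.mean(),xs.size)
        if l=="handbook" and xs.mean()>300:
            print(fit([(q,T,d["region"].astype(float))],(.5085,-.1085,.207),(.036,.105,.15),[ (np.mgrid[:384,:512][0]>235).astype(float)]))
E
```

```text
handbook 0.88 363.7392748949477 176.5612234926219 10233
(array([ 0.50947915, -0.10779847,  0.23830518]), np.float64(0.02030196423336265))
handbook 0.79 133.68887222876728 191.3224804541073 9337
mat 0.63 453.487048249173 152.8807190562387 16021
mat 0.61 363.94288966891185 176.98776207190969 10541
```

View pics/ov1.png

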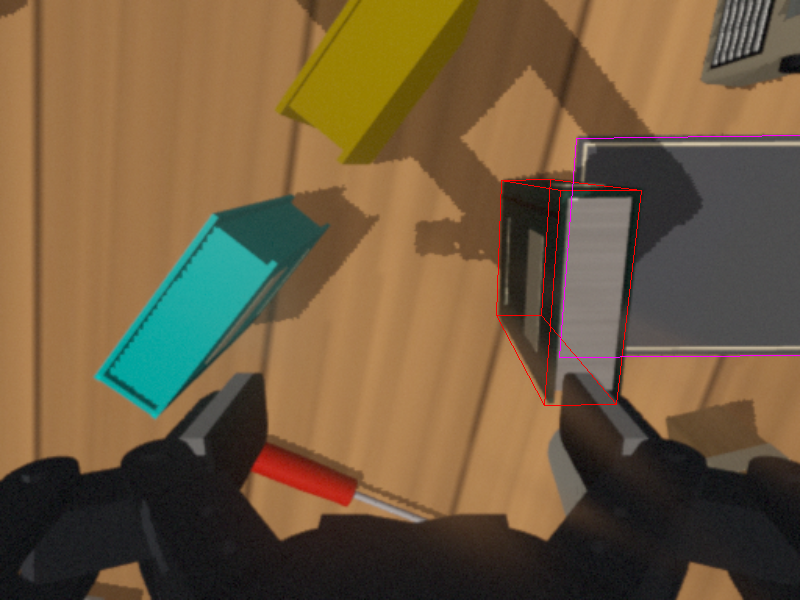

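The overlay fits the book at (560,290) and the near mat edge, so the estimates hold. Moving over the book and down around it with the jaws open.

apply_moves:
  rows:
    - [[-0.001,0,0.03],-0.6,1]
    - [[-0.003,0,0.06],-0.6,1]
    - [[-0.003,0,0.084],-0.6,1]
    - [[-0.003,0,0.084],-0.6,1]
    - [[-0.003,0.03,0.084],-0.6,1]
    - [[-0.003,0.06,0.084],-0.6,1]
    - [[-0.003,0.06,0.084],-0.6,1]

```text
clock: 4.0
eef_pos: [0.5066, -0.1079, 0.3406]
tcp_rot: [0.551, -0.447, 0.441, -0.549]
wrist_force: [-0.6, 1.1, 0.7]
width: 0.0854
```

```bash
python3 - <<'E'
from rel import *
import cv2
p,Rm,o=state(); z=Rm[:2,2]; print(p,np.degrees(np.arctan2(z[1],z[0])),rel([.509,-.108,.262]))
for n in["wrist","side"]:
    q=robot.read_camera(n); f=q["frame"][:,:,::-1]
    if n=="side": f=f[60:240,200:400]
    cv2.imwrite(f"pics/{n}2.png",cv2.resize(f,(800,600) if n=="wrist" else (667,600)))
E
```

```text
[ 0.50664241 -0.10788017  0.34058008] 12.133014106006417 [0.00101278 0.0785579  0.00283416]
```

View pics/wrist2.png

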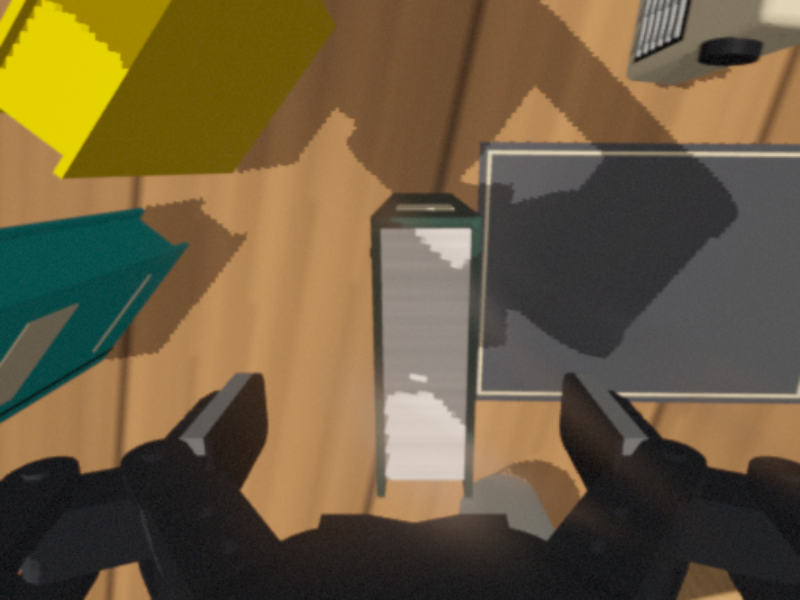

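View pics/side2.png

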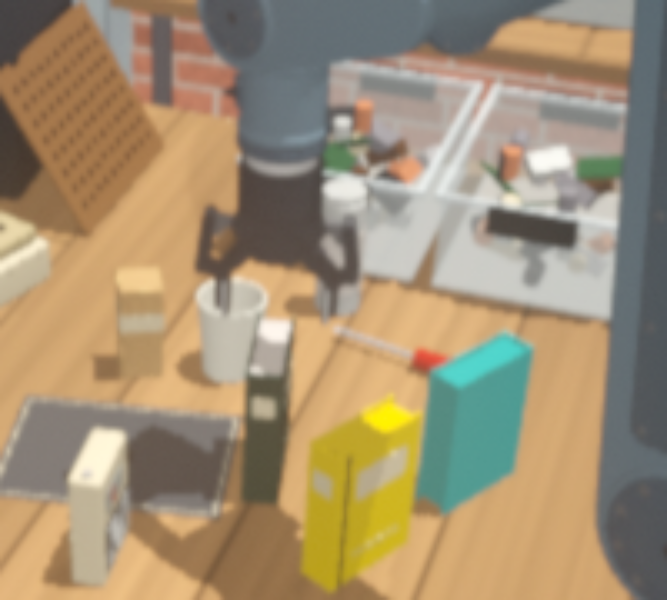

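Book top centred at about (425,350) between the finger pads (265 and 562). Going down, then narrowing the jaws to a loose fit.

apply_moves:
  rows:
    - [[0.001,0.03,0.003],0,1]
    - [[0.001,0.06,0.003],0,1]
    - [[0.001,0.078,0.003],0,1]
    - [[0.001,0.078,0.003],0,0.4]
    - [[0.001,0.078,0.003],0,0.1]
    - [[0.001,0.078,0.003],0,0.1]
    - [[0.001,0.078,0.003],0,0.1]

```text
clock: 4.8
eef_pos: [0.5127, -0.1088, 0.2685]
tcp_rot: [-0.55, 0.443, -0.445, 0.551]
wrist_force: [-0.5, 0.3, -0.3]
width: 0.0466
```

```bash
cat > look.py <<'E'
import sys
from rel import *
from h import *
tag=sys.argv[1]
p,Rm,o=state(); z=Rm[:2,2]; print(p,np.degrees(np.arctan2(z[1],z[0])),"w",o["width"],"F",np.round(o["wrist_force"],1),o["clock"])
c=np.array([np.cos(.209),np.sin(.209)]); v=np.array([-c[1],c[0]])
print("tcp in mat", (p[:2]-[.656,-.081])@c,(p[:2]-[.656,-.081])@v)
for n in["wrist","side","scene"]:
    q=robot.read_camera(n); f=q["frame"][:,:,::-1]
    if n=="side": f=f[100:240,180:370]
    if n=="scene": f=f[150:290,180:370]
    cv2.imwrite(f"pics/{n}{tag}.png",cv2.resize(f,(640,480)))
im=np.hstack([cv2.resize(cv2.imread(f"pics/{n}{tag}.png"),(400,300)) for n in["side","scene"]])
im=np.vstack([im,np.hstack([cv2.resize(cv2.imread(f"pics/wrist{tag}.png"),(400,300)),np.zeros((300,400,3),np.uint8)])])
cv2.imwrite(f"pics/all{tag}.png",im)
E
python3 look.py 3
```

```text
[ 0.5127007  -0.10877322  0.26853489] 12.187344356768058 w 0.046598838989561686 F [-0.5  0.3 -0.3] 4.8
tcp in mat -0.14594338905158893 0.0025631472757534097
```

View pics/all3.png

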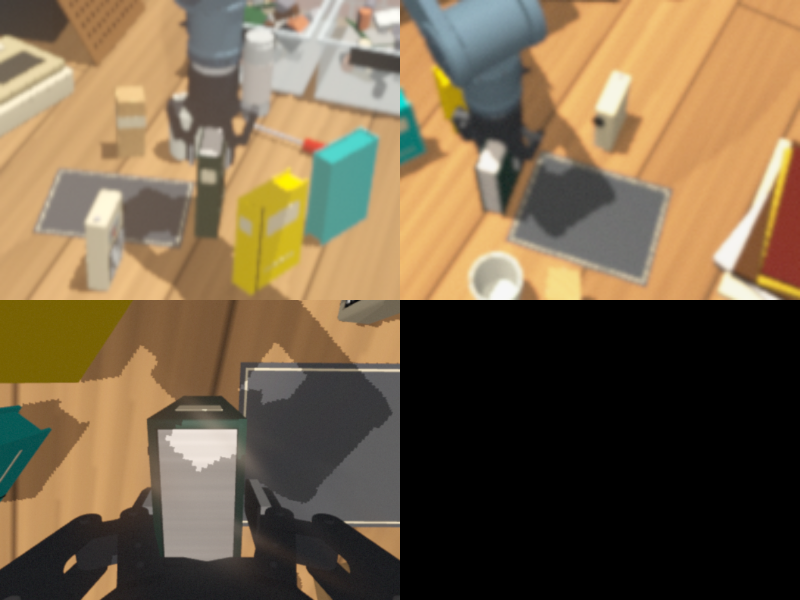

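apply_moves:
  rows:
    - [[0,0,-0.003],0,0.1]
    - [[0,0,-0.003],0,0.0]
    - [[0,0,-0.003],0,-0.05]
    - [[0,0,-0.003],0,-0.05]
    - [[0,0,-0.003],0,-0.05]

```text
clock: 5.45
eef_pos: [0.5091, -0.109, 0.2667]
tcp_rot: [-0.55, 0.444, -0.444, 0.55]
wrist_force: [0.0, 0.4, 0.8]
width: 0.0403
```

```bash
python3 look.py 4
```

```text
[ 0.50908895 -0.10903085  0.26665594] 12.18913292671411 w 0.04026666739386613 F [0.  0.4 0.8] 5.45
tcp in mat -0.1495299902151352 0.0030604955494161878
```

View pics/wrist4.png

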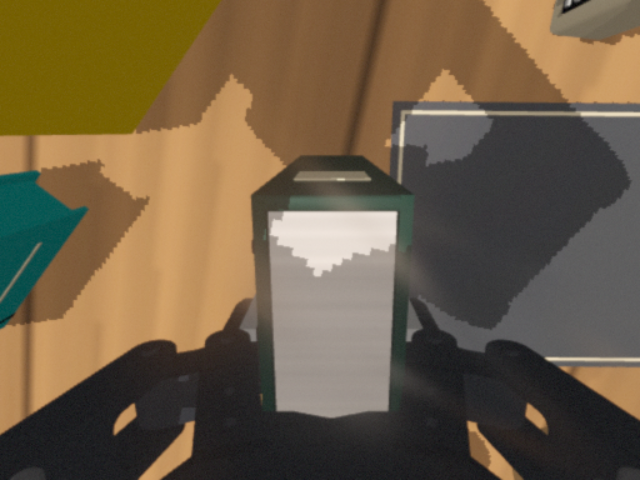

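The book is centred between the pads (251 to 412, centre 331) with gaps of about 2 mm and no force. Pushing slowly.

apply_moves:
  rows:
    - [[0,0,0.003],0,-0.05]
    - [[0,0,0.007],0,-0.05]
    - [[0,0,0.011],0,-0.05]
    - [[0,0,0.015],0,-0.05]
    - [[0,0,0.019],0,-0.05]
    - [[0,0,0.023],0,-0.05]
    - [[0,0,0.027],0,-0.05]
    - [[0,0,0.03],0,-0.05]

```text
clock: 6.4
eef_pos: [0.5381, -0.1029, 0.2672]
tcp_rot: [0.551, -0.445, 0.443, -0.549]
wrist_force: [-7.6, -2.5, 9.8]
width: 0.0408
```

```bash
python3 look.py 5
```

```text
[ 0.53812912 -0.10292986  0.26717438] 12.234204507601829 w 0.04079179588412977 F [-7.6 -2.5  9.8] 6.4
tcp in mat -0.11985592752728969 0.0030034121165828306
```

View pics/all5.png

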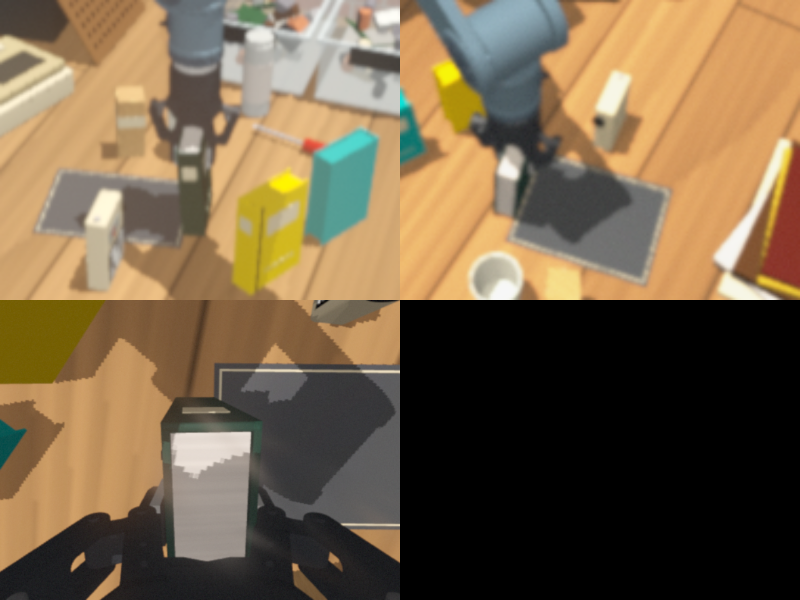

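apply_moves:
  rows:
    - [[0,0,0.004],0,-0.05]
    - [[0,0,0.009],0,-0.05]
    - [[0,0,0.014],0,-0.05]
    - [[0,0,0.019],0,-0.05]
    - [[0,0,0.024],0,-0.05]
    - [[0,0,0.029],0,-0.05]
    - [[0,0,0.034],0,-0.05]
    - [[0,0,0.039],0,-0.05]

```text
clock: 7.35
eef_pos: [0.5762, -0.0947, 0.2672]
tcp_rot: [0.551, -0.445, 0.443, -0.549]
wrist_force: [-7.7, -2.4, 9.5]
width: 0.0406
```

```bash
python3 look.py 6
```

```text
[ 0.57622642 -0.09468698  0.26718933] 12.223965012154876 w 0.0406290197121839 F [-7.7 -2.4  9.5] 7.35
tcp in mat -0.08087741700249547 0.003162424246988929
```

View pics/all6.png

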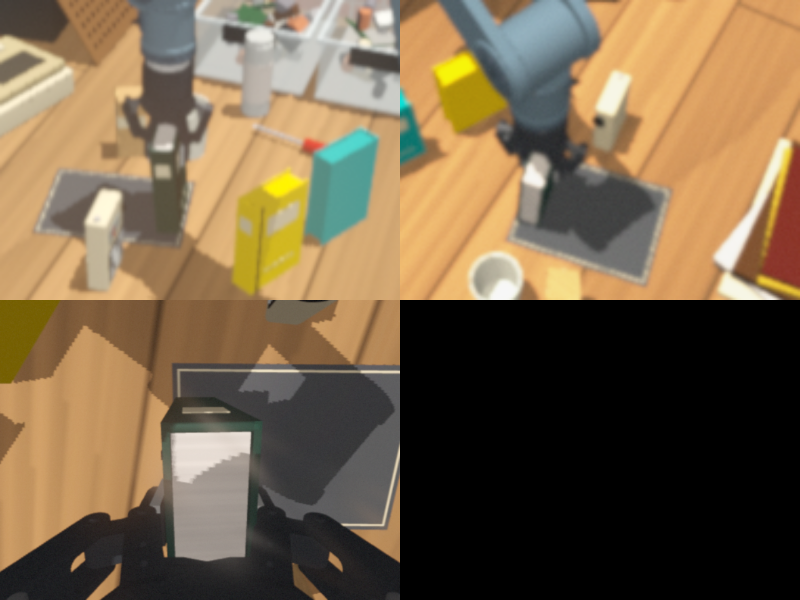

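The book stands on the mat's near end, slightly leaning inside the guard. A few mm further, then I back off so it stands up.

apply_moves:
  rows:
    - [[0,0,0.004],0,-0.05]
    - [[0,0,0.008],0,-0.05]
    - [[0,0,0.01],0,-0.05]
    - [[0,0,0.01],0,-0.05]
    - [[0,0,0.008],0,-0.05]
    - [[0,0,0.006],0,-0.05]
    - [[0,0,0.005],0,-0.05]
    - [[0,0,0.005],0,-0.05]

```text
clock: 8.3
eef_pos: [0.5813, -0.0933, 0.2664]
tcp_rot: [-0.55, 0.444, -0.444, 0.55]
wrist_force: [-0.9, -0.6, -0.2]
width: 0.0406
```

```bash
python3 look.py 7
```

```text
[ 0.58130315 -0.09333097  0.26640728] 12.187489860075917 w 0.040632550731886784 F [-0.9 -0.6 -0.2] 8.3
tcp in mat -0.07562981230201607 0.0034356010219183143
```

View pics/wrist7.png

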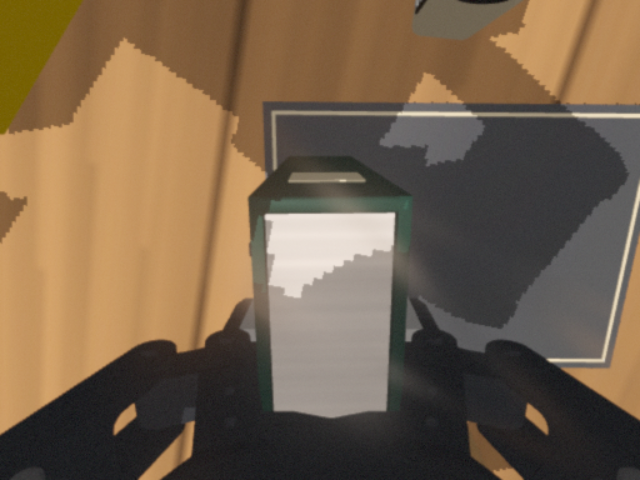

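Upright and free of force (side faces symmetric, centre 330). Measuring where it stands.

```bash
cat > m.py <<'E'
from rel import *
from h import *
p,Rm,o=state(); q=robot.read_camera("wrist")
Tt=np.eye(4);Tt[:3,:3]=Rm;Tt[:3,3]=p; T=Tt@np.array(q["T_tool_cam"])
c=np.array([np.cos(.209),np.sin(.209)]); v=np.array([-c[1],c[0]])
def rep(r,fun):
    d=r[:2]-np.array([.656,-.081]); print("book",np.round(r,4),"in mat",np.round([d@c,d@v,r[2]-.209],4),round(fun,3))
def best(q,T,v0):
    m=mask(box(*v0,.036,.105,.15),q,T)
    L=[d for d in robot.silhouettes(q,"handbook") if (m*d["region"]).sum()/np.maximum(m,d["region"]).sum()>.4]
    return L[0]["region"].astype(float) if L else None
oc=(np.mgrid[:384,:512][0]>235).astype(float)
v0=(.581,-.093,.21)
r=best(q,T,v0)
if r is not None: rep(*fit([(q,T,r)],v0,(.036,.105,.15),[oc]))
for l in["handbook","back_foot_left","back_foot_right","mat"]:
    for d in robot.mark_of(q,l): 
        e=np.array(d["position"])[:2]-np.array([.656,-.081]); print(l,np.round(e@c,3),np.round(e@v,3),round(d["p"],2))
E
python3 m.py
```

```text
book [ 0.5816 -0.092   0.2193] in mat [-0.075   0.0047  0.0103] 0.015
handbook -0.244 0.117 0.57
back_foot_left -0.067 0.06 0.56
back_foot_right -0.266 0.07 0.7
mat -0.001 0.003 0.86
```

Book centre is at about (-0.075, 0.005) in the mat frame, with the back foot edge at about -0.057, inside the target window of -0.082 to -0.035. Opening, rising clear and going behind it.

apply_moves:
  rows:
    - [[0,0,0],0,0.5]
    - [[0,0,0],0,1]
    - [[0,0,0],0,1]
    - [[0,0,0],0,1]
    - [[0,-0.03,0],0,1]
    - [[0,-0.06,0],0,1]
    - [[0,-0.09,0],0,1]
    - [[0,-0.09,0],0,1]

```text
clock: 9.55
eef_pos: [0.5829, -0.0939, 0.3619]
tcp_rot: [-0.549, 0.441, -0.447, 0.551]
wrist_force: [-0.6, 0.4, 0.3]
width: 0.0854
```

apply_moves:
  rows:
    - [[0.001,0,-0.03],0,1]
    - [[0.001,0,-0.06],0,1]
    - [[0.001,0,-0.087],0,1]
    - [[0.001,0,-0.087],0,1]
    - [[0.001,0,-0.087],0,1]

```text
clock: 10.05
eef_pos: [0.4965, -0.1129, 0.3566]
tcp_rot: [-0.55, 0.444, -0.444, 0.55]
wrist_force: [-0.0, -0.7, -0.2]
width: 0.0854
```

```bash
python3 look.py 8; python3 m.py
```

```text
[ 0.49651572 -0.11289152  0.35655298] 12.137025296157441 w 0.08543785211771701 F [-0.  -0.7 -0.2] 10.05
tcp in mat -0.16263063497963332 0.0018925569111109283
book [ 0.5746 -0.093   0.217 ] in mat [-0.0821  0.0051  0.008 ] 0.011
handbook -0.244 0.12 0.85
handbook -0.344 -0.0 0.73
handbook -0.083 0.007 0.66
back_foot_left -0.065 0.055 0.82
back_foot_left -0.196 0.144 0.67
back_foot_left -0.059 0.06 0.52
back_foot_right -0.264 0.072 0.67
back_foot_right -0.326 0.047 0.58
```

View pics/all8.png

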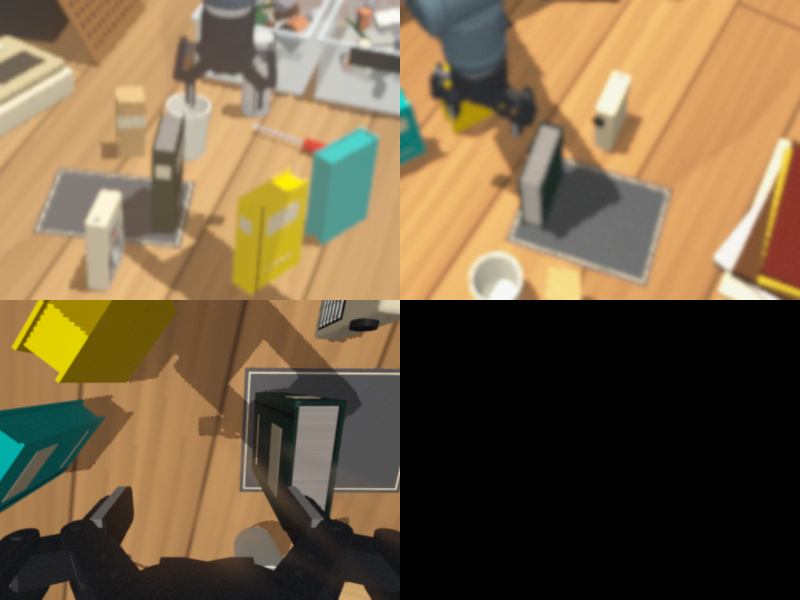

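The book stands alone, square, inside the mat border (wrist view: foot right of the near border at x≈245). Backing off 8 mm more and lowering the front finger to about 0.125 m behind the front cover.

apply_moves:
  rows:
    - [[0.001,0,-0.01],0,1]
    - [[0.001,0.03,-0.01],0,1]
    - [[0.001,0.055,-0.01],0,1]
    - [[0.001,0.071,-0.01],0,1]
    - [[0.001,0.071,-0.01],0,1]
    - [[0.001,0.071,-0.01],0,1]

```text
clock: 11.1
eef_pos: [0.4868, -0.1161, 0.286]
tcp_rot: [0.55, -0.444, 0.444, -0.55]
wrist_force: [-1.3, -0.5, 1.6]
width: 0.0854
```

```bash
python3 look.py 9; python3 m.py|head -1
```

```text
[ 0.48682573 -0.11605484  0.28599365] 12.17853908038724 w 0.08538621616711266 F [-1.3 -0.5  1.6] 11.1
tcp in mat -0.17276608561558957 0.0008085633434186592
book [ 0.5753 -0.0932  0.2148] in mat [-0.0815  0.0048  0.0058] 0.003
```

View pics/all9.png

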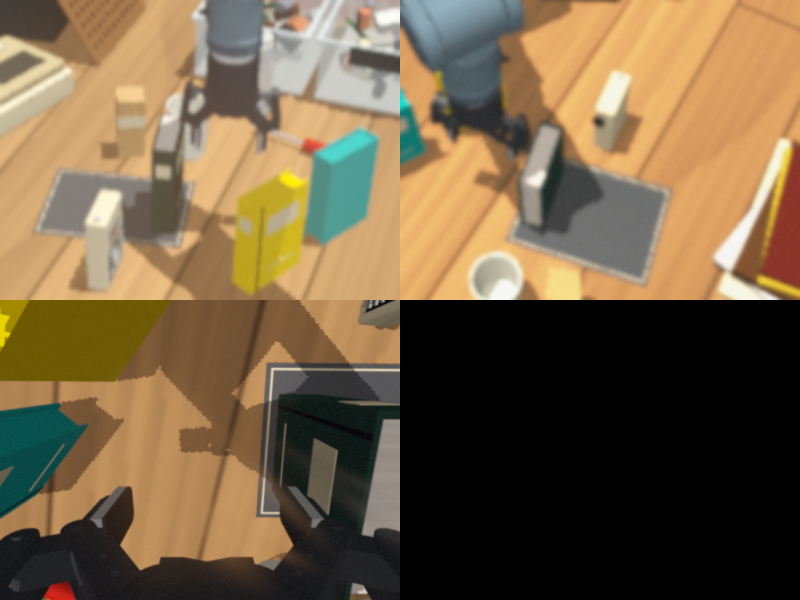

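apply_moves:
  rows:
    - [[0,0,0.005],0,1]
    - [[0,0,0.01],0,1]
    - [[0,0,0.014],0,1]
    - [[0,0,0.018],0,1]
    - [[0,0,0.022],0,1]
    - [[0,0,0.026],0,1]
    - [[0,0,0.03],0,1]
    - [[0,0,0.033],0,1]

```text
clock: 12.35
eef_pos: [0.5196, -0.1088, 0.2857]
tcp_rot: [-0.55, 0.444, -0.444, 0.55]
wrist_force: [0.0, 1.0, -0.7]
width: 0.0853
```

```bash
python3 look.py 10
```

```text
[ 0.51963348 -0.10880023  0.2856896 ] 12.195837984616654 w 0.08528481739409617 F [ 0.   1.  -0.7] 12.35
tcp in mat -0.13916707073554663 0.0010983035571213312
```

View pics/all10.png

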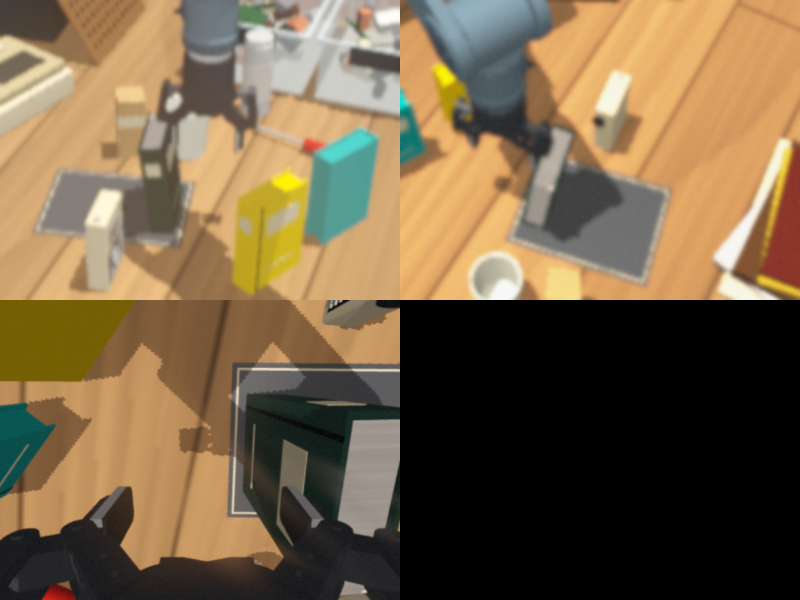

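The book leans away by roughly 0.1 rad and its foot is still near the border (wrist view 245 against 233). I'll keep pushing.

apply_moves:
  rows:
    - [[0,0,0.004],0,1]
    - [[0,0,0.008],0,1]
    - [[0,0,0.012],0,1]
    - [[0,0,0.015],0,1]
    - [[0,0,0.018],0,1]
    - [[0,0,0.021],0,1]
    - [[0,0,0.021],0,1]
    - [[0,0,0.021],0,1]

```text
clock: 13.3
eef_pos: [0.5398, -0.1044, 0.2856]
tcp_rot: [0.55, -0.444, 0.444, -0.55]
wrist_force: [-0.4, 0.6, -0.3]
width: 0.0858
```

```bash
python3 look.py 11
```

```text
[ 0.53979108 -0.1044068   0.28560547] 12.19828180607066 w 0.08577788619364986 F [-0.4  0.6 -0.3] 13.3
tcp in mat -0.11853657240491083 0.0012137879170869455
```

View pics/all11.png

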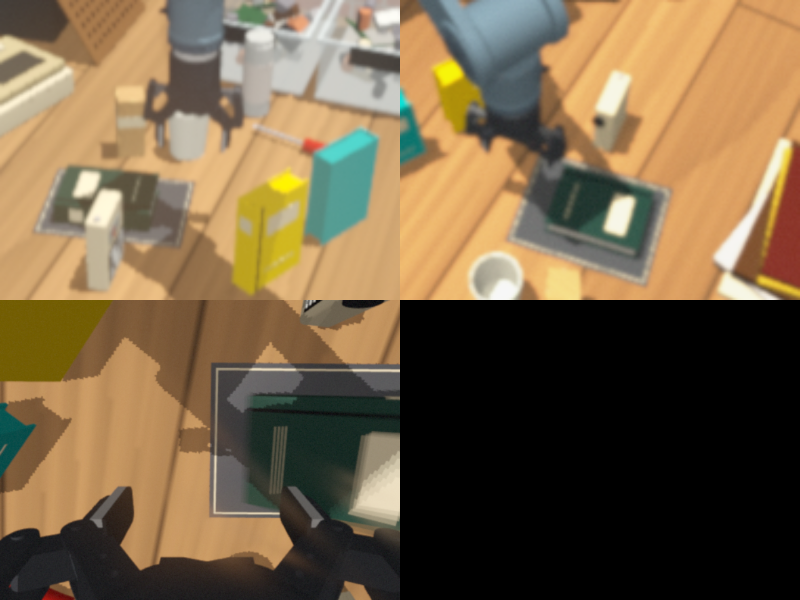

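It has fallen onto its back, front cover with label up, and lies on the mat. Raising clear and measuring.

apply_moves:
  rows:
    - [[0,-0.03,0],0,1]
    - [[0,-0.06,0],0,1]
    - [[0,-0.09,0],0,1]
    - [[0,-0.11,0.03],0,1]
    - [[0,-0.11,0.06],0,1]
    - [[0,-0.11,0.06],0,1]
    - [[0,-0.11,0.06],0,1]

```text
clock: 14.15
eef_pos: [0.5984, -0.0916, 0.3951]
tcp_rot: [0.551, -0.444, 0.444, -0.55]
wrist_force: [-0.4, 0.5, -0.5]
width: 0.0855
```

```bash
python3 look.py 12; python3 - <<'E'
from rel import *
from h import *
M=np.array([.656,-.081]);c=np.array([np.cos(.209),np.sin(.209)]); v=np.array([-c[1],c[0]])
for n in["wrist","scene","side"]:
    p,Rm,o=state(); q=robot.read_camera(n); T=None
    if n=="wrist":
        Tt=np.eye(4);Tt[:3,:3]=Rm;Tt[:3,3]=p; T=Tt@np.array(q["T_tool_cam"])
    for l in["back_foot_left","back_foot_right","back_head_left","back_head_right"]:
        print(n,l,[(np.round((np.array(d["position"])[:2]-M)@np.c_[c,v],3).tolist(),round(d["position"][2],3),round(d["p"],2)) for d in robot.mark_of(q,l)][:4])
    v0=(.666,-.075,.21); m=mask(box(*v0,.15,.105,.036),q,T)
    for d in robot.silhouettes(q,"handbook"):
        iou=(m*d["region"]).sum()/np.maximum(m,d["region"]).sum()
        if iou>.35:
            rr,f=fit([(q,T,d["region"].astype(float))],v0,(.15,.105,.036)); a=rr[2]-.209
            C=box(*((rr[:2]-M)@np.c_[c,v]),a,.15,.105,.036)[:4,:2]
            print("  fit",np.round(rr,4),round(f,3),"corners",np.round(C,3).tolist())
    if n!="wrist":
      for l in ["valve_carton","pocket_radio","cup","multimeter","spray_can"]: print(l,[np.round(d["position"],3).tolist() for d in robot.mark_of(q,l)][:1])
E
```

```text
[ 0.59837064 -0.0915914   0.39511635] 12.228160414345316 w 0.08548499081824736 F [-0.4  0.5 -0.5] 14.15
tcp in mat -0.0585728030883982 0.0015961248978352723
wrist back_foot_left [([-0.2, 0.143], 0.002, 0.79), ([-0.065, 0.056], -0.004, 0.62)]
wrist back_foot_right [([-0.325, 0.049], 0.001, 0.92), ([-0.263, 0.068], 0.002, 0.62)]
wrist back_head_left [([0.09, 0.058], 0.002, 0.91)]
wrist back_head_right []
  fit [ 0.6682 -0.0727  0.2108] 0.011 corners [[-0.061, -0.047], [-0.061, 0.058], [0.089, -0.047], [0.089, 0.058]]
scene back_foot_left [([-0.064, 0.002], 0.015, 0.74), ([-0.39, -0.029], 0.002, 0.64), ([-0.198, 0.152], 0.002, 0.59)]
scene back_foot_right [([-0.325, 0.046], 0.001, 0.93), ([-0.267, 0.068], 0.001, 0.74), ([-0.064, -0.051], 0.001, 0.71)]
scene back_head_left [([-0.396, -0.032], 0.15, 0.83), ([-0.199, 0.149], 0.152, 0.77), ([0.086, 0.057], 0.0, 0.58), ([-0.06, -0.046], 0.001, 0.35)]
scene back_head_right [([-0.264, 0.069], 0.149, 0.91), ([-0.323, 0.047], 0.15, 0.91), ([0.084, -0.047], -0.004, 0.78)]
  fit [ 0.6662 -0.0749  0.2005] 0.036 corners [[-0.064, -0.048], [-0.063, 0
[... 296 characters left out ...]
), ([-0.392, -0.03], 0.0, 0.7)]
side back_foot_right [([-0.328, 0.046], -0.004, 0.87), ([-0.26, 0.073], 0.003, 0.64), ([0.003, -0.001], -0.0, 0.3)]
side back_head_left [([0.085, 0.06], 0.0, 0.86), ([-0.393, -0.035], 0.145, 0.63), ([-0.197, 0.153], 0.15, 0.6)]
side back_head_right [([-0.261, 0.066], 0.155, 0.92), ([0.092, -0.046], 0.004, 0.78), ([-0.321, 0.045], 0.154, 0.64), ([-0.088, -0.175], -0.005, 0.26)]
  fit [ 0.6704 -0.0784  0.234 ] 0.27 corners [[-0.059, -0.055], [-0.062, 0.05], [0.091, -0.051], [0.088, 0.054]]
valve_carton [[0.698, -0.23, 0.003]]
pocket_radio [[0.607, 0.073, 0.003]]
cup [[0.605, -0.268, -0.005]]
multimeter [[0.728, -0.008, -0.003]]
spray_can [[0.533, -0.428, 0.001]]
```

View pics/all12.png

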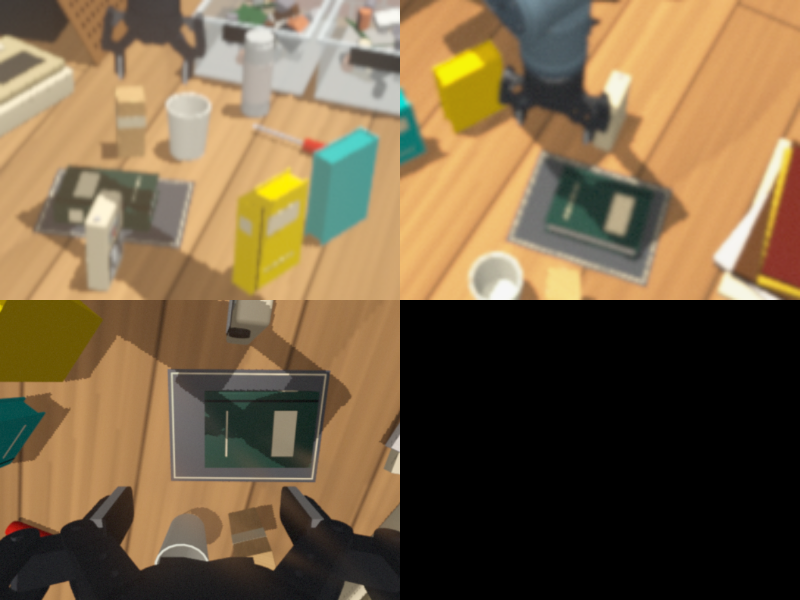

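The book lies flat with its cover up, wholly inside the stitched border (wrist view 205–318 × 390–468, border 172–328 × 370–480). The robot is clear.

```bash
python3 -c "
from station import robot
print(robot.close_job())"
```

```text
the job is handed in; nothing more can be done
None
```

The green handbook is lying flat on its back, front cover up, wholly on the mat. The job is handed in at about 15 s of the 51 s allowed, and I have no verdict back.

**How I pushed it:** I did not use the low push on the cover. The tool can only point straight down, and the gripper is wider above the fingertips, so it would have touched the 150 mm tall book too high and tipped it. Instead one finger pushed the front cover at roughly 0.1 m height. The other finger stood loosely behind the back cover as a guard, with the jaws open 40 mm around the 36 mm book, so it was never gripped or lifted. The wrist force stayed around 12 N.

**Tipping:** I opened the jaws, went up and behind the book, and pushed its front cover at about 0.12 m until it fell away from me.

**Last checks:**
- **On the mat:** the wrist and scene views put the book's corners at about x −0.06 to +0.09 m and y −0.05 to +0.06 m in the mat frame. The limits are ±0.115 m and ±0.085 m.
- **Other things:** the carton, radio, cup, multimeter and spray can measured within 10 mm of where they started. I did not measure the loudspeaker or the screwdriver; the arm stayed clear of both.
- **Readings that disagreed:** the radio partly hides the book in the side view, so the outline fit there was poor, though its corners still fell inside the mat. The side view also reported the multimeter somewhere else, which was a false detection: the scene view had it in place.

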